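Put the repaired card terminals in their carrier trays

ROBOT

A 6-joint arm with a two-finger parallel gripper is mounted at the origin on the work surface. World frame = base frame: x ahead of the robot, y to its left, z up, the work surface at z = 0. Lengths are in m, angles in rad, forces in N, time in s.
With the tool pointing down it reaches from about 0.3 to 0.775 m from the base axis. Payload 14.6 kg.
Tool frame: the origin (TCP) lies on the mounting face of the last link; the fingertips stand 199 mm ahead of it and the grasp point (between the pads) lies 180 mm ahead of it; z points along the fingers, y is the line along which they close (so a half turn about z gives the same grasp; the last joint's range is limited). The gripper opens to 94 mm and grips with 3 to 60 N. Pads are 16 mm wide; open, the fingers measure 119 mm over their backs; the gripper's body (75 mm by 177 mm) begins 78 mm behind the grasp point.
Start: joints at [-1.39, 0.3, 1.521, -0, 1.321, -0.067], TCP at [0.135, -0.533, 0.405] pointing down, gripper open.
Joint ranges: [-3.03, 3.03], [-0.79, 2.21], [0.23, 2.52], [-1.04, 4.18], [0, 3.07], [-2.55, 2.55]. Speed limits (rad/s): [2.22, 2.22, 2.57, 3.14, 3.14, 3.14].

INTERFACE

Orientations are given as [roll, pitch, yaw] about the fixed x, y, z axes, in that order (R = Rz(yaw) Ry(pitch) Rx(roll)).
In Python, from station import telemetry, cams, workorder, finder gives the robot as it stands.
- The arm moves only by the tool jog_arm, never from a script. Its argument "rows" is a list of rows, each an object with "gripper": the finger opening in m, from 0 to 0.094; "slide": the shift along the tool's x, y, z in m, a list of three; "spin": the turn about the tool's z in rad. In form: [{"gripper": gripper, "slide": [tx, ty, tz], "spin": spin}, ...]. A call has 1 to 8 rows; each row is the pose to reach, as a shift and turn from the pose commanded when the call began, along the tool's axes at that moment; what a row does not reach only later rows make up. A row lasts 1/10 s, in which the tool goes at most 50 mm and 8.59 degrees, less where a joint would pass 70% of its speed; a pose out of reach is approached as far as the arm can. A call with a gripper value outside its range is refused whole. The fingers move at their own pace and stop on an object; "squeeze" is the grip in N (left out, the last holds). Time passes only in rows, so rows that repeat a pose let the fingers close. It gives the time, the measured TCP pose, the force, the opening and the grip force at its end, in the units of the state.
- telemetry.get_obs(): the state, without advancing time (a new reading comes with each control period).
- cams.camera(name): name is "side" or "top"; returns (picture, depth): 480x640x3 uint8, red, green, blue; 480x640 float32, m along the optical axis (not along the pixel's ray), 0 where there is no reading.
- cams.camera_info(name): a dict with "camera_matrix" (3x3 intrinsics, pixels), "R" (3x3) and "t" (3): a world point X has camera coordinates R X + t. Camera axes: x right, y down, z forward; pixel columns grow to the right and rows downward; lengths in m; the calibration is good to about 2 mm. A picture is of the moment at which its call begins. camera_info takes no time and is no camera call.
- workorder.hand_in(): hands the job in; it is judged then, once.
Trained networks look in the newest picture that a camera, given by its name, has taken for a name from the list of things; names that differ only in an ending like _2 or _b are one class to them, and where a whole thing is asked for, a point or a joint stands for the part that bears it (a point fixed in the world has none). Each returns a list of dicts, best first, with "confidence" (0 to 1); they miss things now and then, are a little off and sometimes report something else, mostly with a low value. They report only what shows in the picture. A call takes as long as a camera call. They do not tell look-alikes from the thing itself.
- finder.find_in(target, camera): "point" ([x, y, z] in m, in world coordinates, good to about 4 mm: the middle of the surface that is visible of it).
- finder.masks_of(target, camera): "region" (480x640 bool, what is visible of it).
The state is a dict: "time_s": time; "qpos": joint angles; "joint_vel": joint speeds; "tau": joint torques, N m; "ee_pos": TCP position; "eef_rot": TCP orientation; "force": force on the tool from outside, world axes, zero at the start; "moment": the same for the moment, N m; "grip_width": finger opening in m; "grip_force": force on a finger pad.
Only numpy, scipy, OpenCV 4.12 (cv2) and the standard library are available. Lean on these libraries where they do the work, as an engineer would, in place of code of your own. Each camera call takes 0.05 s, during which the arm holds its last target. There are 200 camera calls.

TASK

Three repaired card terminals, the blue ones with a raised paper-roll housing, are lying on the bench: lay each one flat, keypad up, in the grey carrier tray of its own size, down on the tray's floor within the lips. Set them down rather than dropping them, and leave the flat PIN pad and the multimeter where they are.

Things in the scene. Friction and masses are not known exactly. Their poses are not given: they have to be found in the camera images.
- terminal_small: small card terminal, blue, loose, on its back, keypad up: straight-sided block 96 mm long (x), 46 wide (y), 22 high, with a raised paper-roll housing 34 high over the last 26 mm at its +x end and a white paper stub 9 mm tall on that. About 0.15 kg (+-30%). Origin: centre of underside, x along its length, z up. Grip across its width near the middle.
- terminal_medium: medium card terminal, blue, loose, on its back, keypad up: straight-sided block 128 mm long (x), 54 wide (y), 25 high, with a raised paper-roll housing 40 high over the last 35 mm at its +x end and a white paper stub 9 mm tall on that. About 0.22 kg (+-30%). Origin: centre of underside, x along its length, z up. Grip across its width near the middle.
- terminal_large: large card terminal, blue, loose, on its back, keypad up: straight-sided block 162 mm long (x), 62 wide (y), 28 high, with a raised paper-roll housing 46 high over the last 44 mm at its +x end and a white paper stub 9 mm tall on that. About 0.32 kg (+-30%). Origin: centre of underside, x along its length, z up. Grip across its width near the middle.
- tray_small: small carrier tray, grey with a black pocket floor, fixed: pocket 112 mm long (x) by 62 wide (y) takes the small terminal, either way round, 8 to spare all round. Outside 120 by 70; pocket floor 5 above the bench; lips 4 thick, tops 12 above the bench, left out over the middle 56 mm of both long sides for the fingers. Origin: centre of underside (bench level), x along its length, z up.
- tray_medium: medium carrier tray, grey with a black pocket floor, fixed: pocket 144 mm long (x) by 70 wide (y) takes the medium terminal, either way round, 8 to spare all round. Outside 152 by 78; pocket floor 5 above the bench; lips 4 thick, tops 12 above the bench, left out over the middle 56 mm of both long sides for the fingers. Origin: centre of underside (bench level), x along its length, z up.
- tray_large: large carrier tray, grey with a black pocket floor, fixed: pocket 178 mm long (x) by 78 wide (y) takes the large terminal, either way round, 8 to spare all round. Outside 186 by 86; pocket floor 5 above the bench; lips 4 thick, tops 12 above the bench, left out over the middle 56 mm of both long sides for the fingers. Origin: centre of underside (bench level), x along its length, z up.
- pin_pad: a flat blue PIN pad, not a terminal to be moved: 120 long (its x), 64 wide, 18 high, screen and keys but no raised roll housing. Loose. Origin at the centre of its underside.
- multimeter: an orange multimeter with a round dial, not to be moved: 145 long (its x), 70 wide, 30 high (dial pointer to 41). Loose. Origin at the centre of its underside.
There are look-alikes about, which are no part of the job. Leave any yellow look-alike of the tray_large alone.

How it is judged:
By the outcome, as a careful person would: the job done as asked, in the order asked, and still so for the second after the job is handed in, with the robot touching nothing.
It also fails if it takes over 90 s, if anything falls off the work surface, if the arm or the gripper's body presses on something with over 40 N, if the wrist force passes 120 N, or if a joint passes its speed limit or range.

## Working session

There is one attempt and no reset: what is moved stays moved. The work goes in short steps, Python scripts to look and compute and a tool call to move; the robot and the scene stay as the last step left them, time stands still between calls to the robot, and variables do not carry over. Pictures are saved under pics/ and viewed, at most 14 in all, crops included, and the job is handed in when it is done.

Besides the shell and the picture viewer there is one more tool, called after "Call:" as name([rows], argument=value, ...), one row to a line, values as JSON. jog_arm: Moves the arm, as the interface text tells. Its arguments: {"type":"object","properties":{"rows":{"type":"array","items":{"type":"object","properties":{"gripper":{"type":"number"},"slide":{"type":"array","items":{"type":"number"}},"spin":{"type":"number"}}}},"squeeze":{"type":"number"}},"required":["rows"]}

```bash
ls; mkdir -p pics
python3 - <<'E'
from station import telemetry,cams,finder
import cv2,numpy as np
print(telemetry.get_obs())
for n in ["top","side"]:
    p,d=cams.camera(n); cv2.imwrite(f"pics/{n}0.png",p[...,::-1]); np.savez(f"{n}0.npz",p=p,d=d)
    i=cams.camera_info(n); print(n,i)
    for t in ["terminal_small","terminal_medium","terminal_large","tray_small","tray_medium","tray_large","pin_pad","multimeter"]:
        print(t,[(np.round(r["point"],3).tolist(),round(r["confidence"],2)) for r in finder.find_in(t,n)[:5]])
E
```

```text
pics
{'time_s': 0.0, 'qpos': array([-1.38958968e+00,  3.00456737e-01,  1.52157458e+00, -1.11728661e-06,
        1.32071685e+00, -6.65956364e-02]), 'joint_vel': array([ 0.00248584, -0.00198636, -0.00090235, -0.00056157,  0.00043906,
        0.00161012]), 'tau': array([ 2.57805994e-03, -5.31800795e+01, -3.52732444e+01,  7.09005701e-02,
        2.44830572e-02, -1.25249289e-04]), 'ee_pos': array([ 0.13489375, -0.53316515,  0.40409683]), 'eef_rot': array([-3.14043963e+00, -7.58151352e-05,  2.47802519e-01]), 'force': array([-0.11472343,  0.18874472,  0.36745537]), 'moment': array([0.01592453, 0.01999202, 0.01501122]), 'grip_force': 0.0, 'grip_width': 0.09423823417769064}
top {'camera_matrix': array([[486.09508533,   0.        , 320.09774892],
       [  0.        , 486.09508533, 234.02895221],
       [  0.        ,   0.        ,   1.        ]]), 'R': array([[ 8.17848020e-03, -9.99966512e-01,  2.94821018e-04],
       [-9.94284872e-01, -8.16339531e-03, -1.06446950e-01],
       [ 1.06445792e-01,  5.77438195e-04, -9.94318339e-01]]), 't': array([0.00297973, 0.44471825, 1.02631255])}
terminal_sma
[... 590 characters left out ...]
 , 514.93938436, 233.59418941],
       [  0.        ,   0.        ,   1.        ]]), 'R': array([[-0.8534631 , -0.52106533,  0.0095743 ],
       [-0.30788689,  0.48930113, -0.8159596 ],
       [ 0.42048354, -0.69933921, -0.57802964]]), 't': array([0.36462833, 0.16475606, 0.81912488])}
terminal_small [([0.431, 0.285, 0.021], 0.67)]
terminal_medium [([0.429, -0.25, 0.026], 0.78)]
terminal_large [([0.45, -0.115, 0.029], 0.82)]
tray_small [([0.661, -0.191, 0.004], 0.83), ([0.652, 0.18, 0.001], 0.35)]
tray_medium [([0.651, 0.18, 0.006], 0.59)]
tray_large [([0.662, -0.009, 0.007], 0.93), ([0.195, 0.295, 0.006], 0.88)]
pin_pad [([0.44, 0.149, 0.015], 0.73)]
multimeter [([0.414, 0.01, 0.028], 0.87)]
```

View pics/top0.png

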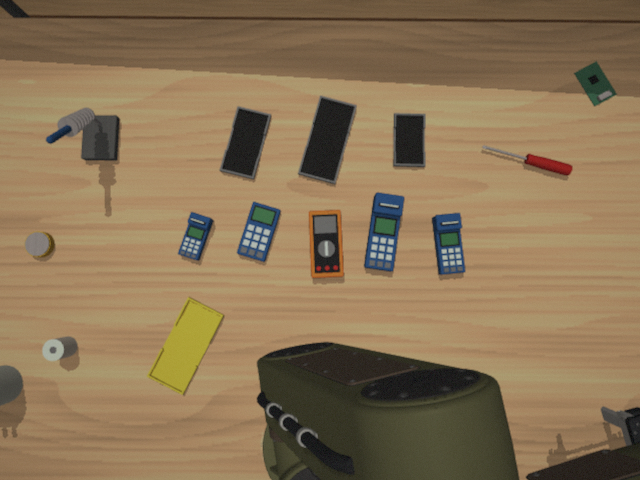

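View pics/side0.png

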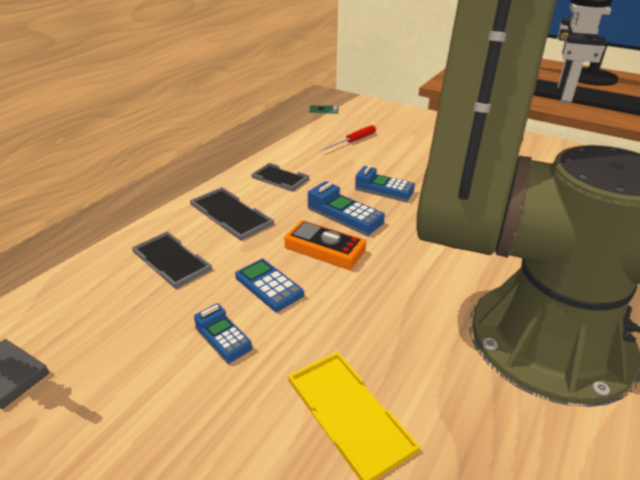

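The top view shows these candidates:
- **Blue things:** (195,236), (259,232), (384,232) and (449,243). The one at (259,232) has no raised housing, so it is the PIN pad. The other three have a housing and stub, and by length they are small (195,236), large (384,232) and medium (449,243).
- **Trays:** the grey ones are medium (245,143), large (328,139) and small (409,140). The yellow one at (187,346) is the look-alike and stays put.

Next I'll fit the poses and confirm them in one crop.

```bash
cat > h.py <<'E'
from station import cams
import cv2,numpy as np
def world(d,name="top"):
    i=cams.camera_info(name);K=i["camera_matrix"];v,u=np.mgrid[:480,:640]
    c=np.stack([(u-K[0,2])/K[0,0]*d,(v-K[1,2])/K[1,1]*d,d],-1)
    return (c-i["t"])@i["R"]
def proj(X,name="top"):
    i=cams.camera_info(name);c=np.asarray(X)@i["R"].T+i["t"];q=c@i["camera_matrix"].T
    return q[...,:2]/q[...,2:]
def rect(P):
    (cx,cy),(w,h),a=cv2.minAreaRect((P[:,:2]*1000).astype(np.float32))
    a=np.radians(a)
    if h>w:w,h,a=h,w,a+np.pi/2
    return np.array([cx,cy])/1000,w,h,(a+np.pi/2)%np.pi-np.pi/2
def fit(p,d,u,v,kind,r=62):
    W=world(d);f=p.astype(float);m=np.zeros((480,640),np.uint8)
    hsv=cv2.cvtColor(p,cv2.COLOR_RGB2HSV)
    if kind=="term": m=(W[...,2]>0.010)&(d>0)
    else: m=(hsv[...,1]<70)&(hsv[...,2]<150)
    m=m.astype(np.uint8)
    n,l=cv2.connectedComponents(m)
    s=l[v-4:v+5,u-4:u+5];s=s[s>0];k=np.bincount(s.ravel()).argmax()
    q=(l==k)&(d>0);P=W[q]
    return P,rect(P)
E
python3 - <<'E'
from h import *
z=np.load("top0.npz");p,d=z["p"],z["d"]
o=p[...,::-1].copy();o=cv2.resize(o,None,fx=3,fy=3,interpolation=cv2.INTER_CUBIC)
for n,u,v,k in [("small",195,236,"term"),("medium",449,243,"term"),("large",384,232,"term"),("pin",259,232,"term"),("mm",326,243,"term"),("t_small",409,140,"t"),("t_medium",245,143,"t"),("t_large",328,139,"t")]:
    P,(c,w,h,a)=fit(p,d,u,v,k)
    H=P[P[:,2]>np.percentile(P[:,2],98)-.012].mean(0)-np.r_[c,0]
    print(n,len(P),"c",c.round(4),"L,W",round(w,1),round(h,1),"yaw",round(a,3),"zmed",np.median(P[:,2]).round(4),"zmax",P[:,2].max().round(4),"hous along",round(H[0]*np.cos(a)+H[1]*np.sin(a),3))
    e=np.array([np.cos(a),np.sin(a)]);g=np.array([-e[1],e[0]]);zz=np.median(P[:,2])
    B=[np.r_[c+s*e*w/2000+t*g*h/2000,zz] for s,t in [(1,1),(1,-1),(-1,-1),(-1,1)]]
    cv2.polylines(o,[np.int32(proj(B)*3+1)],True,(0,0,255),1)
cv2.imwrite("pics/crop.png",cv2.resize(o[270:870,480:1440],(800,500)))
E
```

```text
small 990 c [0.4378 0.2777] L,W 95.2 47.1 yaw -0.313 zmed 0.0225 zmax 0.0456 hous along 0.033
medium 1588 c [ 0.4256 -0.2732] L,W 128.2 56.1 yaw 0.111 zmed 0.0247 zmax 0.0514 hous along 0.046
large 2245 c [ 0.4497 -0.1315] L,W 162.4 62.6 yaw -0.142 zmed 0.0279 zmax 0.0565 hous along 0.058
pin 1603 c [0.4502 0.1407] L,W 120.2 64.6 yaw -0.289 zmed 0.0173 zmax 0.0243 hous along -0.001
mm 2179 c [ 0.424  -0.0063] L,W 145.1 70.0 yaw 0.051 zmed 0.0304 zmax 0.0435 hous along -0.001
t_small 1654 c [ 0.663  -0.1913] L,W 126.5 70.9 yaw -0.02 zmed 0.0037 zmax 0.0159 hous along -0.001
t_medium 2338 c [0.6542 0.1768] L,W 157.9 82.9 yaw -0.242 zmed 0.004 zmax 0.0162 hous along -0.002
t_large 3113 c [ 0.6631 -0.0073] L,W 193.8 87.9 yaw -0.26 zmed 0.0039 zmax 0.0157 hous along -0.002
```

View pics/crop.png

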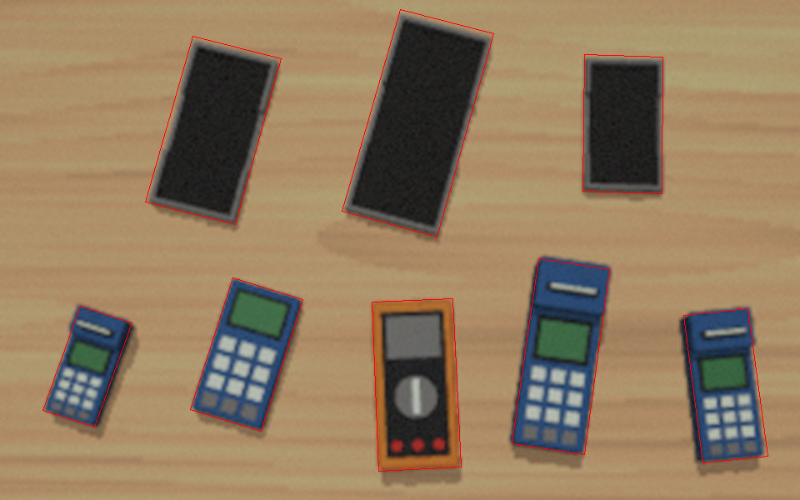

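The crop confirms it. The three terminals with housing and stub match their stated lengths of 96, 128 and 162 mm, and the PIN pad at crop (245,355) is flat. I'll refine the tray centres and work out the first moves.

```bash
cat > go.py <<'E'
import sys,numpy as np
from station import telemetry
def go(x,y,z,yaw,fr=None):
    o=telemetry.get_obs();p=o["ee_pos"] if fr is None else np.array(fr[:3]);a=o["eef_rot"][2] if fr is None else fr[3]
    D=np.array([x,y,z])-p;c,s=np.cos(a),np.sin(a)
    print("slide",np.round([c*D[0]+s*D[1],s*D[0]-c*D[1],-D[2]],4),"spin",round((a-yaw+np.pi)%(2*np.pi)-np.pi,4))
E
python3 - <<'E'
from h import *; from go import go
z=np.load("top0.npz");p,d=z["p"],z["d"]
C=cams.camera_info("top");cp=-C["R"].T@C["t"]
T={}
for n,u,v in [("small",409,140),("medium",245,143),("large",328,139)]:
    m=(p.max(-1)<58).astype(np.uint8)
    l=cv2.connectedComponents(m)[1];q=l==np.bincount(l[v-4:v+5,u-4:u+5].ravel()).argmax()
    W=world(np.ones((480,640)))[q]-cp   # ray dirs
    P=cp+W*((0.005-cp[2])/W[:,2])[:,None]
    c,w,h,a=rect(P);b=P.mean(0)
    ev=np.linalg.eigh(np.cov(P[:,:2].T))[1][:,1];pa=np.arctan(ev[1]/ev[0])
    print(n,q.sum(),c.round(4),round(w,1),round(h,1),round(a,3),"mean",b[:2].round(4),"pca",round(pa,3))
    # lips: points of tray above z .008
    P2,_=fit(p,d,u,v,"t");P2=P2[(P2[:,2]>.009)]; r=rect(P2);print("  lips",len(P2),r[0].round(4),np.round(r[1:],3))
g=lambda c,a,o:(c[0]+o*np.cos(a),c[1]+o*np.sin(a))
go(*g((.4256,-.2732),.111,.006),.30,.111)
E
```

```text
small 1287 [ 0.6631 -0.1901] 110.3 60.8 -0.014 mean [ 0.6628 -0.1913] pca -0.0
  lips 152 [ 0.6599 -0.1913] [ 1.20423e+02  6.97500e+01 -1.30000e-02]
medium 1870 [0.654  0.1765] 142.3 69.5 -0.241 mean [0.6535 0.1767] pca -0.24
  lips 242 [0.6509 0.1754] [152.183  78.575  -0.242]
large 2592 [ 0.6627 -0.0065] 176.3 78.7 -0.261 mean [ 0.6619 -0.0074] pca -0.261
  lips 269 [ 0.6597 -0.0078] [187.284  85.296  -0.261]
slide [ 0.3515 -0.1799  0.1046] spin 0.1368
```

Call:
jog_arm([
  {"gripper": 0.094,"slide": [0.3515,-0.1799,0.1046],"spin": 0.1368},
  {"gripper": 0.094,"slide": [0.3515,-0.1799,0.1046],"spin": 0.1368},
  {"gripper": 0.094,"slide": [0.3515,-0.1799,0.1046],"spin": 0.1368},
  {"gripper": 0.094,"slide": [0.3515,-0.1799,0.1046],"spin": 0.1368},
  {"gripper": 0.094,"slide": [0.3515,-0.1799,0.1046],"spin": 0.1368},
  {"gripper": 0.094,"slide": [0.3515,-0.1799,0.1046],"spin": 0.1368},
  {"gripper": 0.094,"slide": [0.3515,-0.1799,0.1046],"spin": 0.1368},
  {"gripper": 0.094,"slide": [0.3515,-0.1799,0.1046],"spin": 0.1368},
])

```text
time_s: 1.7
ee_pos: [0.4266, -0.2764, 0.3019]
eef_rot: [3.141, -0.0, 0.111]
force: [-0.7, -0.7, 0.6]
grip_width: 0.0939
grip_force: 0.0
```

Call:
jog_arm([
  {"slide": [0,0,0.05],"spin": 0,"gripper": 0.094},
  {"slide": [0,0,0.05],"spin": 0,"gripper": 0.094},
  {"slide": [0,0,0.05],"spin": 0,"gripper": 0.094},
  {"slide": [0,0,0.05],"spin": 0,"gripper": 0.094},
])

```text
time_s: 2.1
ee_pos: [0.4253, -0.279, 0.2544]
eef_rot: [3.14, -0.002, 0.11]
force: [0.0, 0.5, 0.0]
grip_width: 0.094
grip_force: 0.0
```

```bash
python3 -c "
from go import *
print(telemetry.get_obs()['ee_pos'],telemetry.get_obs()['qpos']);go(.4316,-.2725,.203,.111)"
```

```text
[ 0.42526741 -0.2789713   0.25436126] [-6.52599920e-01  3.91270922e-01  1.78273955e+00  9.29067205e-06
  9.64938298e-01  8.08583057e-01]
slide [ 0.007  -0.0057  0.0514] spin -0.0014
```

Call:
jog_arm([
  {"slide": [0.007,-0.0057,0.03],"spin": 0,"gripper": 0.094},
  {"slide": [0.007,-0.0057,0.049],"spin": 0,"gripper": 0.094},
  {"slide": [0.007,-0.0057,0.049],"spin": 0,"gripper": 0.094},
  {"slide": [0.007,-0.0057,0.049],"spin": 0,"gripper": 0.094},
])

```text
time_s: 2.5
ee_pos: [0.4317, -0.2723, 0.205]
eef_rot: [3.14, -0.001, 0.11]
force: [0.1, -0.2, 0.1]
grip_width: 0.094
grip_force: 0.0
```

```bash
python3 -c "
from go import *
print(telemetry.get_obs()['ee_pos']);go(.4316,-.2725,.203,.111)"
```

```text
[ 0.43174551 -0.27234014  0.204978  ]
slide [-0.0002  0.0001  0.002 ] spin -0.001
```

Call:
jog_arm([
  {"slide": [0,0,0.002],"spin": 0,"gripper": 0.094},
  {"slide": [0,0,0.002],"spin": 0,"gripper": 0.04},
  {"slide": [0,0,0.002],"spin": 0,"gripper": 0.04},
  {"slide": [0,0,0.002],"spin": 0,"gripper": 0.04},
  {"slide": [0,0,0.002],"spin": 0,"gripper": 0.04},
  {"slide": [0,0,0.002],"spin": 0,"gripper": 0.04},
  {"slide": [0,0,0.002],"spin": 0,"gripper": 0.04},
  {"slide": [0,0,0.002],"spin": 0,"gripper": 0.04},
], squeeze=25)

```text
time_s: 3.3
ee_pos: [0.4317, -0.2716, 0.2013]
eef_rot: [3.141, -0.0, 0.111]
force: [0.6, 0.9, 0.3]
grip_width: 0.0538
grip_force: 25.0
```

```bash
python3 -c "
from go import *
print(telemetry.get_obs()['ee_pos'],telemetry.get_obs()['eef_rot'],telemetry.get_obs()['grip_width'],telemetry.get_obs()['grip_force'])
m=(.6523+.006*np.cos(.241),.176-.006*np.sin(.241));print(m)
go(*m,.30,-.241)"
```

```text
[ 0.43172978 -0.27158144  0.20127213] [ 3.14147184e+00 -6.25627418e-05  1.11037912e-01] 0.05379401839249146 24.98982399702072
(np.float64(0.6581265987195777), np.float64(0.17456795692766722))
slide [ 0.2744 -0.4183 -0.0987] spin 0.352
```

Call:
jog_arm([
  {"slide": [0,0,-0.03],"spin": 0,"gripper": 0.04},
  {"slide": [0,0,-0.07],"spin": 0,"gripper": 0.04},
  {"slide": [0,0,-0.0987],"spin": 0,"gripper": 0.04},
  {"slide": [0.2744,-0.4183,-0.0987],"spin": 0.352,"gripper": 0.04},
  {"slide": [0.2744,-0.4183,-0.0987],"spin": 0.352,"gripper": 0.04},
  {"slide": [0.2744,-0.4183,-0.0987],"spin": 0.352,"gripper": 0.04},
  {"slide": [0.2744,-0.4183,-0.0987],"spin": 0.352,"gripper": 0.04},
  {"slide": [0.2744,-0.4183,-0.0987],"spin": 0.352,"gripper": 0.04},
])

```text
time_s: 4.1
ee_pos: [0.5404, -0.0569, 0.2997]
eef_rot: [3.142, 0.001, -0.241]
force: [0.2, 0.1, -1.4]
grip_width: 0.0538
grip_force: 25.0
```

```bash
python3 -c "
from go import *
print(telemetry.get_obs()['ee_pos'],telemetry.get_obs()['eef_rot'],telemetry.get_obs()['grip_width'],telemetry.get_obs()['force'])
go(.6581,.1746,.30,-.241)"
```

```text
[ 0.54038039 -0.05693326  0.29972639] [ 3.14154018e+00  5.18001571e-04 -2.41397559e-01] 0.053831590257325965 [ 0.20303676  0.12687065 -1.4244258 ]
slide [ 0.059  -0.253  -0.0003] spin -0.0004
```

Call:
jog_arm([
  {"slide": [0.059,-0.253,0],"spin": 0,"gripper": 0.04},
  {"slide": [0.059,-0.253,0],"spin": 0,"gripper": 0.04},
  {"slide": [0.059,-0.253,0],"spin": 0,"gripper": 0.04},
  {"slide": [0.059,-0.253,0],"spin": 0,"gripper": 0.04},
  {"slide": [0.059,-0.253,0],"spin": 0,"gripper": 0.04},
  {"slide": [0.059,-0.253,0],"spin": 0,"gripper": 0.04},
  {"slide": [0.059,-0.253,0],"spin": 0,"gripper": 0.04},
  {"slide": [0.059,-0.253,0],"spin": 0,"gripper": 0.04},
])

```text
time_s: 4.9
ee_pos: [0.6573, 0.1718, 0.2994]
eef_rot: [3.141, 0.001, -0.241]
force: [-0.4, -0.6, -2.1]
grip_width: 0.0539
grip_force: 25.0
```

```bash
python3 -c "
from go import *
print(telemetry.get_obs()['ee_pos'],telemetry.get_obs()['eef_rot'])
go(.6581,.1746,.2063,-.241)"
```

```text
[0.65734848 0.17177238 0.29935546] [ 3.14083023e+00  1.07083678e-03 -2.41483477e-01]
slide [ 0.0001 -0.0029  0.0931] spin -0.0005
```

Call:
jog_arm([
  {"slide": [0,-0.002,0.04],"spin": 0,"gripper": 0.04},
  {"slide": [0,-0.002,0.065],"spin": 0,"gripper": 0.04},
  {"slide": [0,-0.002,0.08],"spin": 0,"gripper": 0.04},
  {"slide": [0,-0.002,0.08],"spin": 0,"gripper": 0.04},
  {"slide": [0,-0.002,0.08],"spin": 0,"gripper": 0.04},
])

```text
time_s: 5.4
ee_pos: [0.6584, 0.174, 0.2213]
eef_rot: [-3.141, -0.001, -0.242]
force: [0.0, -0.2, -2.6]
grip_width: 0.0538
grip_force: 25.0
```

```bash
python3 -c "
from go import *
print(telemetry.get_obs()['ee_pos'],telemetry.get_obs()['eef_rot'])
go(.6581,.1746,.2063,-.241)"
```

```text
[0.65840232 0.17399382 0.22128012] [-3.14099386e+00 -1.29772644e-03 -2.41823438e-01]
slide [-0.0004 -0.0005  0.015 ] spin -0.0008
```

Call:
jog_arm([
  {"slide": [0,-0.0005,0.007],"spin": 0,"gripper": 0.04},
  {"slide": [0,-0.0005,0.011],"spin": 0,"gripper": 0.04},
  {"slide": [0,-0.0005,0.013],"spin": 0,"gripper": 0.04},
  {"slide": [0,-0.0005,0.0135],"spin": 0,"gripper": 0.04},
  {"slide": [0,-0.0005,0.014],"spin": 0,"gripper": 0.04},
  {"slide": [0,-0.0005,0.0145],"spin": 0,"gripper": 0.04},
  {"slide": [0,-0.0005,0.0145],"spin": 0,"gripper": 0.04},
])

```text
time_s: 6.1
ee_pos: [0.6582, 0.1752, 0.2063]
eef_rot: [-3.142, -0.0, -0.241]
force: [-5.2, -1.2, 6.3]
grip_width: 0.0537
grip_force: 25.0
```

Call:
jog_arm([
  {"slide": [0,0,0],"spin": 0,"gripper": 0.068},
  {"slide": [0,0,0],"spin": 0,"gripper": 0.068},
  {"slide": [0,0,0],"spin": 0,"gripper": 0.068},
  {"slide": [0,0,0],"spin": 0,"gripper": 0.068},
  {"slide": [0,0,-0.03],"spin": 0,"gripper": 0.068},
  {"slide": [0,0,-0.07],"spin": 0,"gripper": 0.068},
  {"slide": [0,0,-0.1],"spin": 0,"gripper": 0.094},
  {"slide": [0,0,-0.1],"spin": 0,"gripper": 0.094},
])

```text
time_s: 6.9
ee_pos: [0.6587, 0.1753, 0.3106]
eef_rot: [-3.138, -0.007, -0.241]
force: [0.2, -0.3, 0.3]
grip_width: 0.0806
grip_force: 0.0
```

Run:
```python
from go import *; from h import *
p,d=cams.camera("side");cv2.imwrite("pics/s1.png",cv2.resize(p[170:330,90:410,::-1],None,fx=2.5,fy=2.5))
o=telemetry.get_obs();print(o['ee_pos'],o['grip_width'])
go(.4378+.004*np.cos(.313),.2777-.004*np.sin(.313),.30,-.313)
```

```text
[0.65835376 0.17519493 0.30759535] 0.08467403528119756
slide [-0.2347 -0.0466  0.0076] spin 0.072
```

View pics/s1.png

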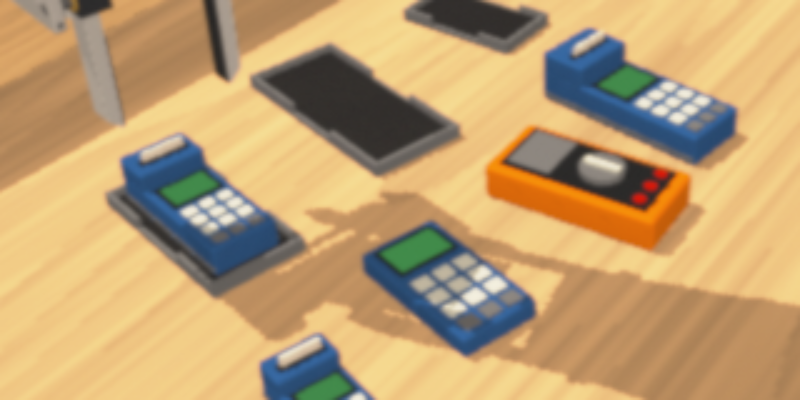

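In the side crop the medium terminal is sitting in its tray at (200,210), keypad up. I'll check the fit from above once the arm has moved off. The small one is next.

Call:
jog_arm([
  {"slide": [-0.2347,-0.0466,0.0076],"spin": 0.072,"gripper": 0.094},
  {"slide": [-0.2347,-0.0466,0.0076],"spin": 0.072,"gripper": 0.094},
  {"slide": [-0.2347,-0.0466,0.0076],"spin": 0.072,"gripper": 0.094},
  {"slide": [-0.2347,-0.0466,0.0076],"spin": 0.072,"gripper": 0.094},
  {"slide": [-0.2347,-0.0466,0.0076],"spin": 0.072,"gripper": 0.094},
  {"slide": [-0.2347,-0.0466,0.0076],"spin": 0.072,"gripper": 0.094},
  {"slide": [-0.2347,-0.0466,0.0076],"spin": 0.072,"gripper": 0.094},
  {"slide": [-0.2347,-0.0466,0.0076],"spin": 0.072,"gripper": 0.094},
])

```text
time_s: 7.75
ee_pos: [0.4421, 0.276, 0.2973]
eef_rot: [3.141, 0.0, -0.314]
force: [0.2, 0.9, 0.9]
grip_width: 0.0943
grip_force: 0.0
```

Run:
```python
from go import *; from h import *
p,d=cams.camera("top");cv2.imwrite("pics/t1.png",cv2.resize(p[80:280,140:340,::-1],None,fx=2.5,fy=2.5))
W=world(d);m=(W[...,2]>.02)&(W[...,2]<.08)&(np.hypot(W[...,0]-.652,W[...,1]-.176)<.1)&(p[...,2]>p[...,0].astype(int)+15)
print("medium",rect(W[m]),np.median(W[m][:,2]))
o=telemetry.get_obs();print(o['ee_pos'],o['qpos'][5])
go(.4378+.004*np.cos(.313),.2777-.004*np.sin(.313),.2013,-.313)
```

```text
medium (array([0.65150385, 0.17584024]), 128.78305053710938, 54.762752532958984, np.float64(-0.24771805669340985)) 0.030020126144593404
[0.44226807 0.27593488 0.29732034] 2.3724685331806294
slide [-0.0008 -0.0003  0.096 ] spin -0.0011
```

View pics/t1.png

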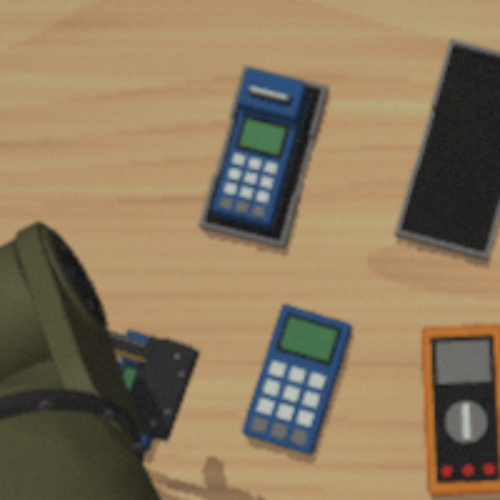

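The crop shows the medium terminal in its tray at (250,145). It measures 0.5 mm off centre with its top at 30 mm, so it is seated.

Call:
jog_arm([
  {"slide": [-0.0008,-0.0003,0.04],"spin": 0,"gripper": 0.094},
  {"slide": [-0.0008,-0.0003,0.075],"spin": 0,"gripper": 0.094},
  {"slide": [-0.0008,-0.0003,0.09],"spin": 0,"gripper": 0.094},
  {"slide": [-0.0008,-0.0003,0.095],"spin": 0,"gripper": 0.094},
  {"slide": [-0.0008,-0.0003,0.095],"spin": 0,"gripper": 0.094},
])

```text
time_s: 8.3
ee_pos: [0.4413, 0.2766, 0.2024]
eef_rot: [3.141, 0.001, -0.314]
force: [-0.1, -0.4, 0.7]
grip_width: 0.0941
grip_force: 0.0
```

Call:
jog_arm([
  {"slide": [0,0,0],"spin": 0,"gripper": 0.032},
  {"slide": [0,0,0],"spin": 0,"gripper": 0.032},
  {"slide": [0,0,0],"spin": 0,"gripper": 0.032},
  {"slide": [0,0,0],"spin": 0,"gripper": 0.032},
  {"slide": [0,0,0],"spin": 0,"gripper": 0.032},
  {"slide": [0,0,0],"spin": 0,"gripper": 0.032},
  {"slide": [0,0,0],"spin": 0,"gripper": 0.032},
  {"slide": [0,0,0],"spin": 0,"gripper": 0.032},
], squeeze=22)

```text
time_s: 9.1
ee_pos: [0.4408, 0.277, 0.2029]
eef_rot: [-3.141, -0.0, -0.313]
force: [-0.4, -0.1, 1.9]
grip_width: 0.0455
grip_force: 22.0
```

```bash
python3 -c "
from go import *
o=telemetry.get_obs();print(o['ee_pos'],o['eef_rot'],o['grip_width'],o['force'])
go(.6612+.004,-.191,.30,-.008)"
```

```text
[0.44078638 0.27699293 0.20289409] [-3.14146625e+00 -6.28987878e-05 -3.13020605e-01] 0.04549587240199186 [-0.41896543 -0.13963684  1.88825012]
slide [ 0.3576  0.3761 -0.0971] spin -0.305
```

Call:
jog_arm([
  {"slide": [0,0,-0.03],"spin": 0,"gripper": 0.032},
  {"slide": [0,0,-0.07],"spin": 0,"gripper": 0.032},
  {"slide": [0,0,-0.0971],"spin": 0,"gripper": 0.032},
  {"slide": [0.3576,0.3761,-0.0971],"spin": -0.305,"gripper": 0.032},
  {"slide": [0.3576,0.3761,-0.0971],"spin": -0.305,"gripper": 0.032},
  {"slide": [0.3576,0.3761,-0.0971],"spin": -0.305,"gripper": 0.032},
  {"slide": [0.3576,0.3761,-0.0971],"spin": -0.305,"gripper": 0.032},
  {"slide": [0.3576,0.3761,-0.0971],"spin": -0.305,"gripper": 0.032},
])

```text
time_s: 9.9
ee_pos: [0.5449, 0.0594, 0.2998]
eef_rot: [3.142, 0.0, -0.008]
force: [1.5, 0.9, -2.5]
grip_width: 0.0455
grip_force: 22.0
```

```bash
python3 -c "
from go import *
o=telemetry.get_obs();print(o['ee_pos'],o['eef_rot'],o['grip_width'],o['force'])
go(.6612+.004,-.191,.30,-.008)"
```

```text
[0.54490069 0.05943974 0.29981908] [ 3.14156079e+00  2.92833540e-04 -7.69585954e-03] 0.04553636334289985 [ 1.52152313  0.93419038 -2.45246511]
slide [ 1.222e-01  2.495e-01 -2.000e-04] spin 0.0003
```

Call:
jog_arm([
  {"slide": [0.1222,0.2495,0],"spin": 0,"gripper": 0.032},
  {"slide": [0.1222,0.2495,0],"spin": 0,"gripper": 0.032},
  {"slide": [0.1222,0.2495,0],"spin": 0,"gripper": 0.032},
  {"slide": [0.1222,0.2495,0],"spin": 0,"gripper": 0.032},
  {"slide": [0.1222,0.2495,0],"spin": 0,"gripper": 0.032},
  {"slide": [0.1222,0.2495,0],"spin": 0,"gripper": 0.032},
  {"slide": [0.1222,0.2495,0],"spin": 0,"gripper": 0.032},
  {"slide": [0.1222,0.2495,0],"spin": 0,"gripper": 0.032},
])

```text
time_s: 10.7
ee_pos: [0.6645, -0.1893, 0.299]
eef_rot: [-3.141, 0.001, -0.009]
force: [-0.6, 0.4, -1.6]
grip_width: 0.0457
grip_force: 22.0
```

```bash
python3 -c "
from go import *
o=telemetry.get_obs();print(o['ee_pos'],o['eef_rot'],o['grip_width'],o['force'])
go(.6612+.004,-.191,.2079,-.008)"
```

```text
[ 0.66448544 -0.18925221  0.29896356] [-3.14095740e+00  1.44202028e-03 -8.73906176e-03] 0.045705603456801316 [-0.55812687  0.38947372 -1.64642829]
slide [0.0007 0.0017 0.0911] spin -0.0007
```

Call:
jog_arm([
  {"slide": [0,0.001,0.04],"spin": 0,"gripper": 0.032},
  {"slide": [0,0.001,0.065],"spin": 0,"gripper": 0.032},
  {"slide": [0,0.001,0.078],"spin": 0,"gripper": 0.032},
  {"slide": [0,0.001,0.078],"spin": 0,"gripper": 0.032},
  {"slide": [0,0.001,0.078],"spin": 0,"gripper": 0.032},
])

```text
time_s: 11.2
ee_pos: [0.665, -0.1896, 0.2234]
eef_rot: [3.141, -0.001, -0.007]
force: [-0.2, -0.5, -2.2]
grip_width: 0.0461
grip_force: 22.0
```

```bash
python3 -c "
from go import *
o=telemetry.get_obs();print(o['ee_pos'],o['eef_rot'],o['grip_width'],o['force'])
go(.6612+.004,-.191,.2079,-.008)"
```

```text
[ 0.66495709 -0.18961749  0.22335197] [ 3.14116930e+00 -1.47229835e-03 -7.42010071e-03] 0.04614566170987208 [-0.20382351 -0.49309541 -2.16505954]
slide [0.0003 0.0014 0.0155] spin 0.0006
```

Call:
jog_arm([
  {"slide": [0,0.001,0.008],"spin": 0,"gripper": 0.032},
  {"slide": [0,0.001,0.011],"spin": 0,"gripper": 0.032},
  {"slide": [0,0.001,0.013],"spin": 0,"gripper": 0.032},
  {"slide": [0,0.001,0.0135],"spin": 0,"gripper": 0.032},
  {"slide": [0,0.001,0.014],"spin": 0,"gripper": 0.032},
  {"slide": [0,0.001,0.0145],"spin": 0,"gripper": 0.032},
  {"slide": [0,0.001,0.0145],"spin": 0,"gripper": 0.032},
])

```text
time_s: 11.9
ee_pos: [0.6647, -0.1911, 0.208]
eef_rot: [3.141, -0.0, -0.008]
force: [-2.9, 0.3, 2.8]
grip_width: 0.0458
grip_force: 22.0
```

Contact with the floor at the expected height, so I'll release.

Call:
jog_arm([
  {"slide": [0,0,0],"spin": 0,"gripper": 0.06},
  {"slide": [0,0,0],"spin": 0,"gripper": 0.06},
  {"slide": [0,0,0],"spin": 0,"gripper": 0.06},
  {"slide": [0,0,0],"spin": 0,"gripper": 0.06},
  {"slide": [0,0,-0.03],"spin": 0,"gripper": 0.06},
  {"slide": [0,0,-0.07],"spin": 0,"gripper": 0.06},
  {"slide": [0,0,-0.1],"spin": 0,"gripper": 0.094},
  {"slide": [0,0,-0.1],"spin": 0,"gripper": 0.094},
])

```text
time_s: 12.7
ee_pos: [0.6651, -0.1912, 0.3127]
eef_rot: [3.139, -0.007, -0.008]
force: [0.8, -0.4, 0.2]
grip_width: 0.0728
grip_force: 0.0
```

Run:
```python
from go import *
go(.4497+.008*np.cos(.142),-.1315-.008*np.sin(.142),.30,-.142)
```

```text
slide [-0.2079 -0.0569  0.0127] spin 0.1341
```

Call:
jog_arm([
  {"slide": [-0.2079,-0.0569,0.01],"spin": 0.1341,"gripper": 0.094},
  {"slide": [-0.2079,-0.0569,0.01],"spin": 0.1341,"gripper": 0.094},
  {"slide": [-0.2079,-0.0569,0.01],"spin": 0.1341,"gripper": 0.094},
  {"slide": [-0.2079,-0.0569,0.01],"spin": 0.1341,"gripper": 0.094},
  {"slide": [-0.2079,-0.0569,0.01],"spin": 0.1341,"gripper": 0.094},
  {"slide": [-0.2079,-0.0569,0.01],"spin": 0.1341,"gripper": 0.094},
  {"slide": [-0.2079,-0.0569,0.01],"spin": 0.1341,"gripper": 0.094},
  {"slide": [-0.2079,-0.0569,0.01],"spin": 0.1341,"gripper": 0.094},
])

```text
time_s: 13.5
ee_pos: [0.4581, -0.1329, 0.2973]
eef_rot: [3.142, -0.0, -0.142]
force: [0.6, -0.3, -0.2]
grip_width: 0.0939
grip_force: 0.0
```

Run:
```python
from go import *; from h import *
p,d=cams.camera("top")
W=world(d);m=(W[...,2]>.018)&(W[...,2]<.08)&(np.hypot(W[...,0]-.661,W[...,1]+.191)<.08)&(p[...,2]>p[...,0].astype(int)+15)
print("small",rect(W[m]),np.median(W[m][:,2]))
o=telemetry.get_obs();print(o['ee_pos'],o['eef_rot'])
go(.4497+.008*np.cos(.142),-.1315-.008*np.sin(.142),.203,-.142)
```

```text
small (array([ 0.66043018, -0.191073  ]), 96.76544952392578, 46.56694030761719, np.float64(-0.0064528393212617274)) 0.026543223203820816
[ 0.4580535  -0.13279416  0.29715965] [-3.14156306e+00  5.32704500e-05 -1.42076089e-01]
slide [-0.0005 -0.0001  0.0942] spin -0.0001
```

The small terminal is seated and centred. Now the large one.

Call:
jog_arm([
  {"slide": [-0.0005,0,0.04],"spin": 0,"gripper": 0.094},
  {"slide": [-0.0005,0,0.075],"spin": 0,"gripper": 0.094},
  {"slide": [-0.0005,0,0.09],"spin": 0,"gripper": 0.094},
  {"slide": [-0.0005,0,0.093],"spin": 0,"gripper": 0.094},
  {"slide": [-0.0005,0,0.093],"spin": 0,"gripper": 0.094},
])

```text
time_s: 14.05
ee_pos: [0.4572, -0.1326, 0.2043]
eef_rot: [-3.141, 0.001, -0.142]
force: [-0.7, -1.0, 0.3]
grip_width: 0.0942
grip_force: 0.0
```

Call:
jog_arm([
  {"slide": [0,0,0],"spin": 0,"gripper": 0.048},
  {"slide": [0,0,0],"spin": 0,"gripper": 0.048},
  {"slide": [0,0,0],"spin": 0,"gripper": 0.048},
  {"slide": [0,0,0],"spin": 0,"gripper": 0.048},
  {"slide": [0,0,0],"spin": 0,"gripper": 0.048},
  {"slide": [0,0,0],"spin": 0,"gripper": 0.048},
  {"slide": [0,0,0],"spin": 0,"gripper": 0.048},
  {"slide": [0,0,0],"spin": 0,"gripper": 0.048},
], squeeze=30)

```text
time_s: 14.85
ee_pos: [0.4568, -0.1325, 0.2048]
eef_rot: [3.142, -0.0, -0.142]
force: [-1.8, 0.6, 5.7]
grip_width: 0.0618
grip_force: 30.0
```

```bash
python3 -c "
from go import *
o=telemetry.get_obs();print(o['ee_pos'],o['eef_rot'],o['grip_width'],o['force'])
t=(.661+.008*np.cos(.261),-.0072-.008*np.sin(.261));print(t)
go(*t,.30,-.261)"
```

```text
[ 0.45679925 -0.13249543  0.20476379] [ 3.14154802e+00 -4.14055343e-04 -1.42158177e-01] 0.06182636450043097 [-1.83886382  0.55666018  5.67759151]
(np.float64(0.6687290593154441), np.float64(-0.009264374505351676))
slide [ 0.1923 -0.152  -0.0952] spin 0.1188
```

Call:
jog_arm([
  {"slide": [0,0,-0.03],"spin": 0,"gripper": 0.048},
  {"slide": [0,0,-0.07],"spin": 0,"gripper": 0.048},
  {"slide": [0,0,-0.0952],"spin": 0,"gripper": 0.048},
  {"slide": [0.1915,-0.152,-0.0952],"spin": 0.1188,"gripper": 0.048},
  {"slide": [0.1915,-0.152,-0.0952],"spin": 0.1188,"gripper": 0.048},
  {"slide": [0.1915,-0.152,-0.0952],"spin": 0.1188,"gripper": 0.048},
  {"slide": [0.1915,-0.152,-0.0952],"spin": 0.1188,"gripper": 0.048},
  {"slide": [0.1915,-0.152,-0.0952],"spin": 0.1188,"gripper": 0.048},
])

```text
time_s: 15.65
ee_pos: [0.6693, -0.0076, 0.2988]
eef_rot: [3.141, 0.001, -0.261]
force: [0.6, -0.8, -2.4]
grip_width: 0.0618
grip_force: 30.0
```

```bash
python3 -c "
from go import *
o=telemetry.get_obs();print(o['ee_pos'],o['eef_rot'],o['grip_width'],o['force'])
go(.668,-.0092,.30,-.261)"
```

```text
[ 0.66931429 -0.00757763  0.29884951] [ 3.14140401e+00  9.32674638e-04 -2.60502594e-01] 0.06176795231833305 [ 0.59204672 -0.79174187 -2.41671279]
slide [-0.0009  0.0019 -0.0012] spin 0.0005
```

Call:
jog_arm([
  {"slide": [0,0,0.04],"spin": 0,"gripper": 0.048},
  {"slide": [0,0.001,0.065],"spin": 0,"gripper": 0.048},
  {"slide": [0,0.001,0.075],"spin": 0,"gripper": 0.048},
  {"slide": [0,0.001,0.075],"spin": 0,"gripper": 0.048},
  {"slide": [0,0.001,0.075],"spin": 0,"gripper": 0.048},
])

```text
time_s: 16.15
ee_pos: [0.6678, -0.0103, 0.226]
eef_rot: [-3.141, -0.002, -0.261]
force: [0.3, -0.5, -1.3]
grip_width: 0.0618
grip_force: 30.0
```

```bash
python3 -c "
from go import *
o=telemetry.get_obs();print(o['ee_pos'],o['eef_rot'],o['grip_width'],o['force'])
go(.668,-.0092,.2098,-.261)"
```

```text
[ 0.66781743 -0.01026383  0.22602021] [-3.14123253e+00 -1.58010851e-03 -2.61181555e-01] 0.06176913983907139 [ 0.29482093 -0.54710996 -1.25034202]
slide [-0.0001 -0.0011  0.0162] spin -0.0002
```

Call:
jog_arm([
  {"slide": [0,-0.001,0.008],"spin": 0,"gripper": 0.048},
  {"slide": [0,-0.001,0.011],"spin": 0,"gripper": 0.048},
  {"slide": [0,-0.001,0.013],"spin": 0,"gripper": 0.048},
  {"slide": [0,-0.001,0.014],"spin": 0,"gripper": 0.048},
  {"slide": [0,-0.001,0.0145],"spin": 0,"gripper": 0.048},
  {"slide": [0,-0.001,0.015],"spin": 0,"gripper": 0.048},
  {"slide": [0,-0.001,0.015],"spin": 0,"gripper": 0.048},
])

```text
time_s: 16.85
ee_pos: [0.6679, -0.0091, 0.2098]
eef_rot: [-3.142, -0.0, -0.261]
force: [-0.8, -1.0, -0.6]
grip_width: 0.0618
grip_force: 30.0
```

Call:
jog_arm([
  {"slide": [0,0,0.0005],"spin": 0,"gripper": 0.048},
  {"slide": [0,0,0.0005],"spin": 0,"gripper": 0.048},
])

```text
time_s: 17.05
ee_pos: [0.6679, -0.0091, 0.2098]
eef_rot: [-3.142, -0.0, -0.261]
force: [-4.1, -0.4, 5.5]
grip_width: 0.062
grip_force: 30.0
```

Call:
jog_arm([
  {"slide": [0,0,0],"spin": 0,"gripper": 0.076},
  {"slide": [0,0,0],"spin": 0,"gripper": 0.076},
  {"slide": [0,0,0],"spin": 0,"gripper": 0.076},
  {"slide": [0,0,0],"spin": 0,"gripper": 0.076},
  {"slide": [0,0,-0.03],"spin": 0,"gripper": 0.076},
  {"slide": [0,0,-0.07],"spin": 0,"gripper": 0.076},
  {"slide": [0,0,-0.1],"spin": 0,"gripper": 0.076},
  {"slide": [0,0,-0.1],"spin": 0,"gripper": 0.076},
])

```text
time_s: 17.85
ee_pos: [0.6683, -0.0091, 0.3142]
eef_rot: [-3.14, -0.007, -0.261]
force: [-0.1, -0.4, -0.3]
grip_width: 0.0759
grip_force: 0.0
```

Call:
jog_arm([
  {"slide": [-0.25,0,-0.05],"spin": 0,"gripper": 0.076},
  {"slide": [-0.25,0,-0.05],"spin": 0,"gripper": 0.076},
  {"slide": [-0.25,0,-0.05],"spin": 0,"gripper": 0.076},
  {"slide": [-0.25,0,-0.05],"spin": 0,"gripper": 0.076},
  {"slide": [-0.25,0,-0.05],"spin": 0,"gripper": 0.076},
  {"slide": [-0.25,0,-0.05],"spin": 0,"gripper": 0.076},
  {"slide": [-0.25,0,-0.05],"spin": 0,"gripper": 0.076},
  {"slide": [-0.25,0,-0.05],"spin": 0,"gripper": 0.076},
])

```text
time_s: 18.65
ee_pos: [0.427, 0.0552, 0.3588]
eef_rot: [3.142, -0.0, -0.261]
force: [-0.2, -0.4, 0.4]
grip_width: 0.0759
grip_force: 0.0
```

Run:
```python
from h import *
p,d=cams.camera("top");cv2.imwrite("pics/t2.png",p[...,::-1])
W=world(d)
for n,c in [("small",(.661,-.191)),("medium",(.652,.176)),("large",(.661,-.0072)),("pin",(.4502,.1407)),]:
    m=(W[...,2]>(.012 if n=="pin" else .018))&(W[...,2]<.08)&(np.hypot(W[...,0]-c[0],W[...,1]-c[1])<.1)&(p[...,2]>p[...,0].astype(int)+15)
    if m.sum()>50:print(n,rect(W[m]),np.median(W[m][:,2]))
```

```text
small (array([ 0.66003186, -0.19007065]), 96.5788803100586, 44.669734954833984, np.float64(-0.006889065107817061)) 0.02666077261070535
medium (array([0.65115192, 0.17589011]), 128.463134765625, 55.05908966064453, np.float64(-0.24693468785876327)) 0.02999769051595788
large (array([ 0.66053534, -0.00785108]), 163.62698364257812, 62.18077087402344, np.float64(-0.262151857169421)) 0.03310707306874887
pin (array([0.41093686, 0.13166443]), 27.76596450805664, 25.275970458984375, np.float64(-0.1400228848458589)) 0.016826048945136556
```

View pics/t2.png

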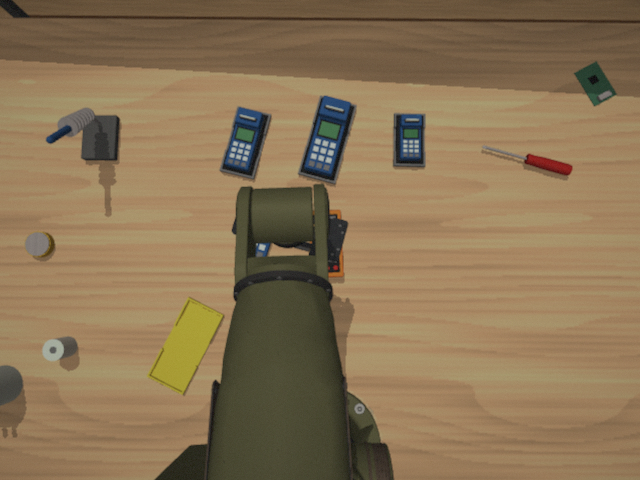

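All three terminals are seated in their trays, at (245,143), (328,139) and (409,140), with centres within about 1.5 mm. The yellow look-alike hasn't moved, and the arm is clear and still above the PIN pad and multimeter, so I'll hand in.

```bash
python3 -c "
from station import workorder
print(workorder.hand_in())"
```

```text
the job is handed in; nothing more can be done
None
```

All three terminals lie flat, keypad up, on the floor of their own-size grey trays, and the job is handed in. The arm never touched the PIN pad, multimeter or yellow tray, though it hid the PIN pad and multimeter in the last picture.

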